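# Set the carrier flow and inject the sample

## Task

Start the injection on the flow analyser: swing the blue flow lever until it points at the orange set-point flag, then turn the black injection selector clockwise by one click only, from the white dot to the green dot. Do not shift the flag, do not click through to the red dot, and leave the bottle, vial tray and tip box where they stand.

Things in the scene. Friction and masses are not known exactly. Their poses are not given: they have to be found in the camera images.
- flow_unit: White flow-control housing fixed to the bench, 190 x 200 x 70 mm high (x from -100 to +90 mm of its origin), dark plate on top at 73 mm. Origin at bench height; x points away from the robot at yaw 0. The lever's upright axis, with a hub of 24 mm radius, stands 50 mm along its +x. Left or right of the bench varies.
- lever_hinge (a point): Point on the flow lever's upright axis, 120 mm above the bench; axes of the flow unit.
- flow_lever (a joint): Angle of the flow lever about its upright axis, rad, growing counterclockwise seen from above; at q it points pi - 0.7 + q from the flow unit's +x axis (q = 0.7: straight to -x). Range -0.05 to 1.45, starts at 0.05 to 0.4; stiff (0.12 N m), stays where left. It points at the flag when it equals set_flag.
- lever_grip (a point): Middle of the lever's blue grip, 82 mm from the hinge axis, 120 mm above the bench. x axis points outward along the lever, z up. The grip is 50 mm long (54 to 104 mm from the axis), 20 mm wide and 28 mm high (104 to 132 mm above the bench); 31 mm of free space under it.
- set_flag (a joint): Angle of the orange set-point flag about the same axis with the same zero and sense as flow_lever; starts at 0.75 to 1.35 and must be left alone.
- flag_tip (a point): Top of the orange flag, a 7 mm wide vane 116 to 128 mm from the hinge axis, top 92 mm above the bench, below and beyond the lever's end. x axis points outward from the hinge.
- valve_unit: White injection-valve housing fixed to the bench, 150 x 150 x 60 mm high, grey round plate on top. Origin at bench height under the selector's axis (its centre); x points away from the robot at yaw 0. Dots 57 mm from the axis: white (standby, start), green (inject, 1.05 rad clockwise of white, on the unit's -x side), red (flush, 1.05 rad further).
- selector (a joint): Angle of the selector about its upright axis, rad, growing CLOCKWISE from above; clicks at 0 (white dot), 1.05 (green), 2.10 (red). At q its pointer end is directed pi + 1.05 - q from the valve unit's +x axis. About 0.25 N m lifts it out of a click; past a crest (at 0.52 from white, at 1.57 towards red) it snaps into the next when let go.
- selector_grip (a point): On the selector's axis at the height to grip, 107 mm above the bench. x axis points along the bar to its pointer end (white line on top), z up. The black bar is 80 mm long, centred on the axis, 20 mm wide, and reaches from 85 to 121 mm above the bench over a 30 mm radius disc.
- reagent_bottle: Amber bottle, 72 mm diameter, 150 mm high, loose bystander; origin under its centre.
- vial_tray: White vial tray, 85 x 150 x 60 mm with blue-capped vials, loose bystander; origin under its centre.
- tip_box: Clear pipette-tip box with orange lid, 88 x 123 x 72 mm, loose bystander; origin under its centre.

How it is judged:
By the outcome, as a careful person would: the job done as asked, in the order asked, and still so for the second after the job is handed in, with the robot touching nothing.
It also fails if it takes over 51 s, if anything falls off the work surface, if the arm or the gripper's body presses on something with over 40 N, if the wrist force passes 120 N, or if a joint passes its speed limit or range.

## Robot

A 7-joint arm with a two-finger parallel gripper is mounted at the origin on the work surface. World frame = base frame: x ahead of the robot, y to its left, z up, the work surface at z = 0. Lengths are in m, angles in rad, forces in N, time in s.
With the tool pointing down it reaches from about 0.4 to 0.85 m from the base axis. Payload 10.4 kg.
Tool frame: the origin (TCP) lies on the centre line of the jaws, within the pads' length; the fingertips stand 17 mm ahead of it and the grasp point (between the pads) lies 2 mm behind it (manip.tcp_to_tips is the distance from the TCP to the fingertips, in m); z points along the fingers, x is the direction in which the jaws open and shut, and the axes are right-handed (so a half turn about z gives the same grasp; the last joint's range is limited). The gripper opens to 85 mm and grips with 20 to 120 N. Pads are 22 mm wide; open, the fingers measure 114 mm over their backs; the gripper's body (76 mm by 85 mm) begins 54 mm behind the grasp point. The pads swing forward as they close: fully open they stand 13 mm farther back than shut.
Start: joints at [1.192, 0.332, -0.065, 1.46, 0.022, 1.35, -0.088], TCP at [0.218, -0.586, 0.248] pointing down, gripper open.
Joint ranges: [-2.6, 2.6], [-0.5, 2.12], [-1.47, 1.34], [0.16, 2.42], [-1.27, 4.41], [0.06, 2.06], [-2.6, 2.6]. Speed limits (rad/s): [2.22, 2.22, 2.79, 2.79, 3.14, 3.14, 3.14].

## Interface

Orientations are given as a unit quaternion [x, y, z, w].
In Python, from workcell import manip gives the robot as it stands.
- The arm moves only by the shell command python3 -m pendant 'ROWS' [FORCE]. ROWS is JSON, a list of rows, each a list of 3 entries, a list of its own where there are three numbers: the shift along the world's x, y, z in cm, then the turn, a rotation vector about the world's x, y, z in degrees, then the closure in counts, from 0 (fully open) to 255 (shut). A call has 1 to 12 rows; each row shifts and turns the pose as measured when the row begins; what a row does not reach is not made up. A row lasts 1/8 s, in which the tool goes at most 62.5 mm and 10.7 degrees, less where a joint would pass 70% of its speed; a pose out of reach is approached as far as the arm can. A call is refused whole if a number of a shift passes 6.25 or a number of a turn 10.7, either way. A call with a gripper value outside its range is refused whole. The fingers move at their own pace and stop on an object; FORCE is the grip in N (left out, the last holds). Time passes only in rows, so rows that do not move let the fingers close. It gives the time, the measured TCP pose, the force and the opening at its end, in the units of the state.
- manip.get_obs(): the state, without advancing time (a new reading comes with each control period).
- manip.camera(name): name is "scene" or "top" or "wrist"; returns a dict with "pixels" (400x640x3 uint8, red, green, blue), "range_z" (400x640 float32, m along the optical axis (not along the pixel's ray), 0 where there is no reading), "K" (3x3 intrinsics, pixels), "origin" and "rotation" of the camera in the world; the wrist camera has in their place "hand_eye" (4x4, takes a point from camera to tool coordinates, whose origin is the TCP and whose axes are the tool frame's). Camera axes: x right, y down, z forward; pixel columns grow to the right and rows downward; lengths in m; the calibration is good to about 2 mm. A picture is of the moment at which its call begins: read the wrist's pose just before it.
- manip.hand_in(): hands the job in, once; it reports no verdict.
The state is a dict: "clock": time; "joint_pos": joint angles; "joint_velocities": joint speeds; "tau": joint torques, N m; "position": TCP position; "ee_rot": TCP orientation; "ft_force": force on the tool from outside, world axes, zero at the start; "torque": the same for the moment, N m; "grip_width": opening from 0.0 (shut) to 1.0 (fully open).
Only numpy, scipy, OpenCV 4.12 (cv2) and the standard library are available. Lean on these libraries where they do the work, as an engineer would, in place of code of your own. Each camera call takes 0.05 s, during which the arm holds its last target.

## Working session

There is one attempt and no reset: what is moved stays moved. The work goes in short steps, Python scripts to look and compute and a shell command to move; the robot and the scene stay as the last step left them, time stands still between calls to the robot, and variables do not carry over. Pictures are saved under pics/ and viewed, and the job is handed in when it is done.

```bash
mkdir -p pics; ls
python3 - <<'E'
from workcell import manip
import cv2,numpy as np
o=manip.get_obs();print(o)
for n in("scene","top"):
    c=manip.camera(n);cv2.imwrite(f"pics/{n}0.png",c["pixels"][:,:,::-1]);np.savez(f"/tmp/{n}0.npz",**c)
    print(n,c["K"],c["origin"],c["rotation"])
E
```

```text
pics
{'clock': 0.0, 'joint_pos': array([ 1.19240339,  0.33285802, -0.06470949,  1.4609384 ,  0.02160506,
        1.3499212 , -0.08848922]), 'joint_velocities': array([ 0.0008635 , -0.00029645,  0.00035894, -0.00013562,  0.00034585,
        0.00037378, -0.00107968]), 'tau': array([ 1.68989220e-03, -6.25449443e+01,  5.04876708e-02, -3.91600192e+01,
        1.64243812e-02,  9.88911081e-03,  3.79985647e-05]), 'position': array([ 0.21758332, -0.58552198,  0.247526  ]), 'ee_rot': array([ 8.21088373e-01, -5.70800642e-01, -6.05851501e-04, -3.78913709e-04]), 'ft_force': array([-0.64452343, -0.63926053, -0.26585572]), 'torque': array([-0.00465547, -0.01835161,  0.00887562]), 'grip_width': 0.9998577178580127}
scene [[368.33770784   0.         323.99413868]
 [  0.         368.33770784 192.97349011]
 [  0.           0.           1.        ]] [1.11457293 0.63332745 0.67150065] [ 0.28266688  0.83913216 -0.43737252 -0.15704119]
top [[367.17798734   0.         326.23274512]
 [  0.         367.17798734 200.81932394]
 [  0.           0.           1.        ]] [0.43201427 0.00474279 1.08771198] [-0.70251256  0.70648174 -0.06432279  0.05676468]
```

View pics/top0.png

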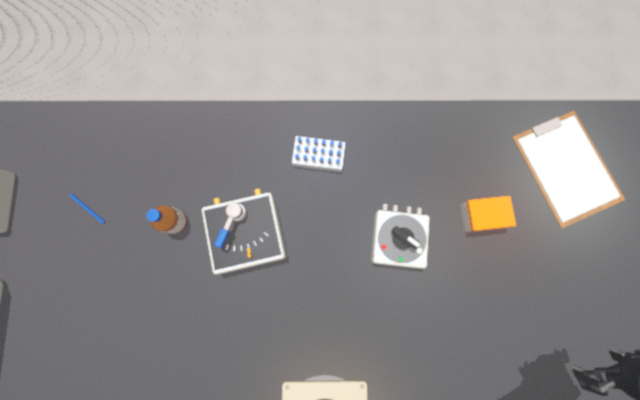

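View pics/scene0.png

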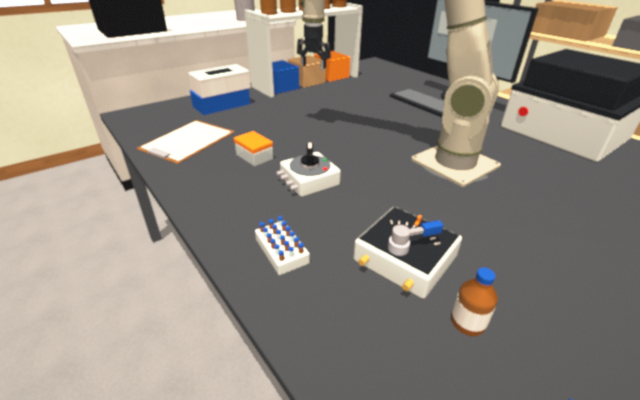

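The top view shows the flow unit around (243,232), with its hub at (235,211), blue grip at (222,238) and orange flag at (249,252). The valve is around (401,239), with its pointer towards the white dot at about (418,248). Next I'll measure these.

```bash
cat > h.py <<'E'
import numpy as np,cv2
from scipy.spatial.transform import Rotation as R
def load(n): return dict(np.load(f"/tmp/{n}.npz"))
def Rm(c):
    r=np.array(c["rotation"]); return r if r.shape==(3,3) else R.from_quat(r).as_matrix()
def ray(c,u,v,z):
    K=c["K"];d=Rm(c)@np.array([(u-K[0,2])/K[0,0],(v-K[1,2])/K[1,1],1]);o=c["origin"]
    return o+d*(z-o[2])/d[2]
def cloud(c):
    K=c["K"];z=c["range_z"];v,u=np.mgrid[:400,:640]
    p=np.stack([(u-K[0,2])/K[0,0]*z,(v-K[1,2])/K[1,1]*z,z],-1)
    return p@Rm(c).T+c["origin"]
E
python3 - <<'E'
from h import *
c=load("top0");P=cloud(c);im=c["pixels"];hsv=cv2.cvtColor(im,cv2.COLOR_RGB2HSV)
print(Rm(c))
cv2.imwrite("pics/f1.png",cv2.resize(im[185:280,190:295,::-1],None,fx=6,fy=6,interpolation=cv2.INTER_CUBIC)[:600])
cv2.imwrite("pics/v1.png",cv2.resize(im[195:280,360:440,::-1],None,fx=7,fy=7,interpolation=cv2.INTER_CUBIC)[:600])
def rep(name,m,z,box):
    mm=np.zeros(m.shape,bool);a,b,cc,d=box;mm[b:d,a:cc]=m[b:d,a:cc]
    n,l,s,ce=cv2.connectedComponentsWithStats(mm.astype(np.uint8))
    for i in range(1,n):
        if s[i,4]>3:
            k=l==i; r=ray(c,*ce[i],z); print(name,s[i,4],ce[i].round(1),r.round(4),"depthmed",np.median(P[k],0).round(3))
H,S,V=[hsv[...,i].astype(int) for i in range(3)]
fb=(195,185,295,280);vb=(365,200,440,275)
rep("blue",(H>100)&(H<130)&(S>150),.132,fb)
rep("orange",(H>5)&(H<25)&(S>120),.092,fb)
rep("green",(H>45)&(H<80)&(S>120),.062,vb)
rep("red",((H<8)|(H>172))&(S>120),.062,vb)
# housings
for nm,b,zt in(("flow",fb,.071),("valve",vb,.06)):
    a,b0,cc,d=b; Z=P[...,2]; m=np.zeros(Z.shape,np.uint8); m[b0:d,a:cc]=((Z>.045))[b0:d,a:cc]
    if nm=="flow": pass
    white=((S<45)&(V>140)); m2=np.zeros_like(m); m2[b0:d,a:cc]=white[b0:d,a:cc]
    for t,q in(("depth",m),("white",m2)):
        q=cv2.morphologyEx(q,cv2.MORPH_OPEN,np.ones((3,3)))if t=="depth" else q
        ct=max(cv2.findContours(q,0,2)[0],key=cv2.contourArea)
        r=cv2.minAreaRect(ct);print(nm,t,r); print([ray(c,*p,zt).round(3).tolist() for p in cv2.boxPoints(r)])
for nm,(u,v) in dict(bottle=(153,215),tray=(319,154),box=(490,214)).items(): print(nm,P[v,u])
E
```

```text
[[-0.00650775 -0.98532207  0.17058156]
 [-0.99992712  0.00467736 -0.01112996]
 [ 0.01016872 -0.17064156 -0.9852807 ]]
blue 90 [220.4 239. ] [0.4986 0.2684 0.132 ] depthmed [0.497 0.269 0.132]
orange 17 [257.4 191.2] [0.6323 0.1834 0.092 ] depthmed [0.642 0.191 0.042]
orange 24 [216.6 200.5] [0.6068 0.2944 0.092 ] depthmed [0.616 0.308 0.044]
orange 28 [249. 253.] [0.4633 0.2015 0.092 ] depthmed [0.463 0.203 0.084]
red 13 [383.4 246.4] [ 0.4803 -0.1649  0.062 ] depthmed [ 0.481 -0.164  0.065]
flow depth ((242.42294311523438, 232.45245361328125), (68.1156234741211, 75.02960968017578), 76.67547607421875)
[[0.59, 0.351, 0.071], [0.638, 0.149, 0.071], [0.453, 0.102, 0.071], [0.408, 0.299, 0.071]]
flow white ((241.8470458984375, 232.811767578125), (70.06855010986328, 75.92567443847656), 77.47119140625)
[[0.593, 0.354, 0.071], [0.639, 0.148, 0.071], [0.448, 0.103, 0.071], [0.405, 0.303, 0.071]]
valve depth ((401.2969970703125, 238.5297088623047), (54.42853546142578, 53.53300094604492), 5.710593223571777)
[[0.436, -0.131, 0.06], [0.585, -0.15, 0.06], [0.569, -0.303, 0.06], [0.421, -0.28, 0.06]]
valve white ((400.96209716796875, 235.45518493652344), (56.969200134277344, 62.20106887817383), 4.763641834259033)
[[0.432, -0.127, 0.06], [0.606, -0.146, 0.06], [0.591, -0.307, 0.06], [0.418, -0.283, 0.06]]
bottle [0.55947737 0.43790861 0.15083666]
tray [0.75552357 0.01344365 0.03566627]
box [ 0.56798283 -0.46484269  0.07354251]
```

View pics/f1.png

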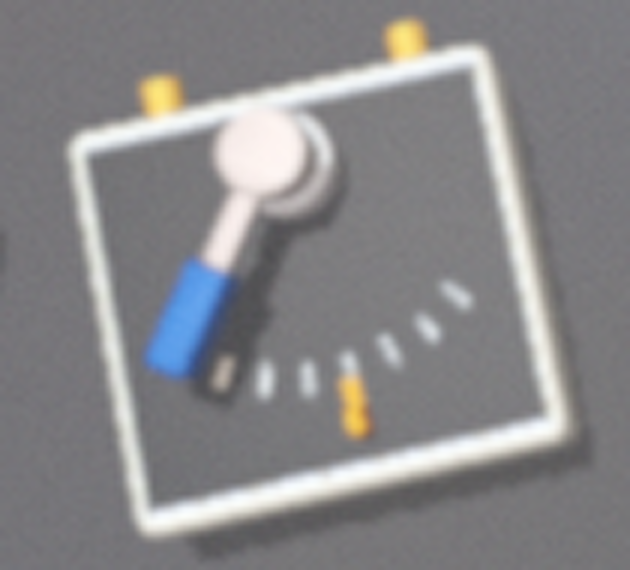

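View pics/v1.png

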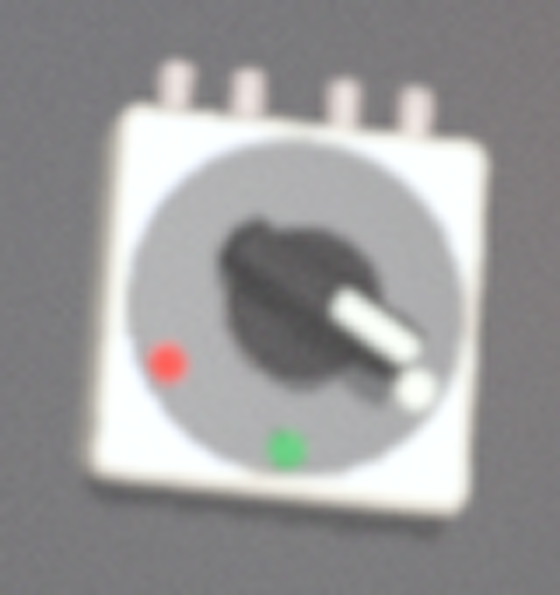

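Run:
```python
from h import *
c=load("top0");P=cloud(c);im=c["pixels"]
hsv=cv2.cvtColor(im,cv2.COLOR_RGB2HSV);H,S,V=[hsv[...,i].astype(int) for i in range(3)]
# hub top
print(P[204:218:2,228:242:2,2].round(3))
f=lambda u,v:(190+(u+.5)/6-.5,185+(v+.5)/6-.5)
g=lambda u,v:(360+(u+.5)/7-.5,195+(v+.5)/7-.5)
zt=P[210,234,2];hub=ray(c,*f(262,152),zt);print("hub",hub)
cor=np.array([ray(c,*f(*p),.071)for p in[(75,142),(485,50),(568,430),(148,527)]])[:,:2];print(cor)
cen=cor.mean(0);ex=(cor[0]+cor[1]-cor[2]-cor[3]);ey=cor[0]+cor[3]-cor[1]-cor[2]
yx=np.arctan2(ex[1],ex[0]);yy=np.arctan2(-ey[0],ey[1]);print(cen,np.degrees([yx,yy]),np.linalg.norm(ex)/2,np.linalg.norm(ey)/2)
yaw=(yx+yy)/2;org=cen+.005*np.array([np.cos(yaw),np.sin(yaw)]);print("org",org,"hinge from housing",org+.05*np.array([np.cos(yaw),np.sin(yaw)]))
fl=ray(c,249,253,.09)[:2];gr=ray(c,220.4,239,.13)[:2]
for h in(hub[:2],org+.05*np.array([np.cos(yaw),np.sin(yaw)])):
  for p in(fl,gr):
    d=p-h;a=np.arctan2(d[1],d[0]);print(np.linalg.norm(d),a,"q",(a-yaw-np.pi+.7+np.pi)%(2*np.pi)-np.pi)
W=[ray(c,*g(*p),.061)[:2] for p in((413,388),(288,449),(168,364))]
print(W)
# circle centre fits r=57
from scipy.optimize import least_squares
s=least_squares(lambda x:[np.linalg.norm(w-x)-.057 for w in W],[.5,-.21]);print("valve",s.x,s.fun)
for w in W: d=w-s.x;print(np.arctan2(d[1],d[0]))
e=[ray(c,*g(*p),.121)[:2] for p in((345,303),(408,352))];d=e[1]-e[0];print("line",e,np.arctan2(d[1],d[0]),"centre off",s.x-e[0])
```

```text
[[0.071 0.132 0.128 0.132 0.132 0.127 0.097]
 [0.131 0.131 0.131 0.129 0.133 0.13  0.131]
 [0.129 0.131 0.133 0.131 0.128 0.128 0.13 ]
 [0.132 0.131 0.131 0.129 0.132 0.129 0.132]
 [0.129 0.129 0.131 0.132 0.129 0.129 0.127]
 [0.132 0.13  0.129 0.133 0.128 0.131 0.119]
 [0.072 0.129 0.13  0.126 0.128 0.119 0.106]]
hub [0.5747858  0.23867949 0.12949028]
[[0.58863629 0.33988988]
 [0.63137199 0.15031976]
 [0.45469226 0.10911231]
 [0.4125438  0.29805853]]
[0.52181109 0.22434512] [13.24568657 12.63974594] 0.18120684266495327 0.193958717618228
org [0.52668406 0.225465  ] hinge from housing [0.57541378 0.23666384]
0.11722543321390246 -2.821969063466552 q 0.793730577347409
0.08194470953803137 2.7625791462355394 q 0.0950934798699139
0.11720728056973519 -2.8399798613398444 q 0.7757197794741169
0.08329007207077271 2.742884699593863 q 0.07539903322823793
[array([ 0.46975982, -0.26272971]), array([ 0.44614289, -0.21198503]), array([ 0.47981677, -0.16556227])]
valve [ 0.50329064 -0.21709955] [-0.00037468  0.00037616 -0.00036861]
-2.2045236770429155
3.0523339986580855
1.998192723277378
line [array([ 0.49940556, -0.22303275]), array([ 0.48094895, -0.24588262])] -2.250235326238747 centre off [0.00388508 0.0059332 ]
```

The hinge is at about (0.575,0.238), with lever angle 2.755 rad and flag angle 3.453 rad, so the lever needs about +0.70 rad (+40°). The valve axis is at about (0.503,-0.217). I'll move over the lever at a safe height.

```bash
python3 -m pendant '[[[3.3,4.2,0],[0,0,8],0],[[3.3,4.2,0],[0,0,8],0],[[3.3,4.2,0],[0,0,8],0],[[3.3,4.2,0],[0,0,8],0],[[3.3,4.2,0],[0,0,8],0],[[3.3,4.2,0],[0,0,8],0],[[3.3,4.2,0],[0,0,8],0],[[3.3,4.2,0],[0,0,8],0]]'
python3 -m pendant '[[[0.2,5.8,0],[0,0,8],0],[[0.2,5.8,0],[0,0,8],0],[[0.2,5.8,0],[0,0,8],0],[[0.2,5.8,0],[0,0,8],0],[[0.2,5.8,0],[0,0,8],0],[[0.2,5.8,0],[0,0,8],0],[[0.2,5.8,0],[0,0,8],0],[[0,0,0],[0,0,0],0]]'
cat >> h.py <<'E'
def pose():
    from workcell import manip
    o=manip.get_obs();r=R.from_quat(o["ee_rot"]);m=r.as_matrix()
    print("t",o["clock"].__round__(2),"p",o["position"].round(4),"jaw",np.degrees(np.arctan2(m[1,0],m[0,0])).round(2),"z",m[:,2].round(3),"F",o["ft_force"].round(1),"T",o["torque"].round(2),"w",round(o["grip_width"],3),"j",o["joint_pos"].round(2))
    return o
def wrist():
    from workcell import manip
    o=pose();c=manip.camera("wrist");T=np.eye(4);T[:3,:3]=R.from_quat(o["ee_rot"]).as_matrix();T[:3,3]=o["position"]
    E=T@c["hand_eye"];c["origin"]=E[:3,3];c["rotation"]=E[:3,:3];return c
E
python3 - <<'E'
from h import *
c=wrist();np.savez("/tmp/w1.npz",**c);cv2.imwrite("pics/w1.png",c["pixels"][:,:,::-1])
E
```

```text
clock: 1.1
position: [0.483, -0.2408, 0.2445]
ee_rot: [0.999, -0.036, -0.003, 0.001]
ft_force: [1.1, -0.9, 0.1]
grip_width: 0.999
clock: 2.1
position: [0.4948, 0.1827, 0.2429]
ee_rot: [0.89, 0.456, -0.003, 0.001]
ft_force: [-0.0, -1.5, 0.3]
grip_width: 1.005
t 2.1 p [0.4948 0.1827 0.2429] jaw 54.28 z [-0.003 -0.004 -1.   ] F [-0.  -1.5  0.3] T [ 0.02 -0.03 -0.04] w 1.005 j [ 0.34  0.22 -0.88  1.69  0.18  1.32  0.37]
```

View pics/w1.png

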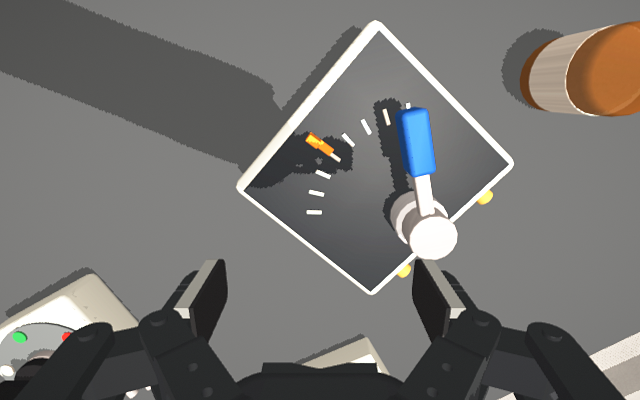

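The wrist view shows the hub top at (433,237), the grip at (417,141) and the flag at (318,143). I'll remeasure from here.

Run:
```python
from h import *
c=load("w1");P=cloud(c);im=c["pixels"];hsv=cv2.cvtColor(im,cv2.COLOR_RGB2HSV);H,S,V=[hsv[...,i].astype(int) for i in range(3)]
print("hub z",P[237,433],"grip",P[140,417])
cv2.imwrite("pics/w1c.png",cv2.resize(im[90:270,280:470,::-1],None,fx=3.3,fy=3.3,interpolation=cv2.INTER_CUBIC)[:600])
m=(H>100)&(H<130)&(S>150);ys,xs=np.nonzero(m[:220]);print("blue rect",cv2.minAreaRect(np.c_[xs,ys].astype(np.float32)))
Pb=P[:220][m[:220]];top=Pb[Pb[:,2]>.126];print("top",len(top),np.median(top,0),(top.min(0)+top.max(0))/2)
r=cv2.minAreaRect(top[:,:2].astype(np.float32));print("top rect",r)
m=(H>5)&(H<25)&(S>150);m[:,360:]=0;ys,xs=np.nonzero(m);print("flag px",len(xs),xs.mean(),ys.mean(),cv2.minAreaRect(np.c_[xs,ys].astype(np.float32)))
Pf=P[m];t=Pf[Pf[:,2]>.087];print("flag z",np.percentile(Pf[:,2],[5,50,95]),len(t),t.mean(0), cv2.minAreaRect(t[:,:2].astype(np.float32)))
k=(P[...,2]>.126)&(P[...,2]<.136)&(S<60);k[:,:400]=0;k[:190]=0;k[265:]=0;k[:,465:]=0
k=cv2.morphologyEx(k.astype(np.uint8),cv2.MORPH_OPEN,cv2.getStructuringElement(cv2.MORPH_ELLIPSE,(25,25)))
ct=max(cv2.findContours(k,0,1)[0],key=cv2.contourArea);(u,v),rr=cv2.minEnclosingCircle(ct);print("hub circ",u,v,rr,ray(c,u,v,.131))
M=cv2.moments(ct);print(ray(c,M["m10"]/M["m00"],M["m01"]/M["m00"],.131))
# white ticks on plate
k=((S<60)&(V>190)&(P[...,2]>.068)&(P[...,2]<.079)).astype(np.uint8);k[:95]=0;k[225:]=0;k[:,:295]=0;k[:,430:]=0
n,l,s,ce=cv2.connectedComponentsWithStats(k)
for i in range(1,n):
  if 20<s[i,4]<300:
    p=ray(c,*ce[i],.073);d=p[:2]-[.575,.238];print("tick",s[i],p,np.linalg.norm(d),np.arctan2(d[1],d[0])%(2*np.pi))
```

```text
hub z [0.57424081 0.23805605 0.13030801] grip [0.4986308  0.26670023 0.13267412]
blue rect ((415.74322509765625, 141.45945739746094), (68.55437469482422, 33.208595275878906), 80.53767395019531)
top 1808 [0.50008035 0.26672843 0.13175578] [0.47940496 0.25654174 0.24741151]
top rect ((0.47610175609588623, 0.2608867585659027), (0.10204671323299408, 0.03989580646157265), 13.06768798828125)
flag px 231 319.9047619047619 144.67965367965368 ((318.9027099609375, 144.3837890625), (29.408584594726562, 10.73413372039795), 36.02737808227539)
flag z [0.07298609 0.07855    0.09250428] 71 [0.45974149 0.20154365 0.09548522] ((0.44874659180641174, 0.21522821485996246), (0.011805562302470207, 0.04468199610710144), 35.724056243896484)
hub circ 435.0 240.5 19.319778442382812 [0.57747395 0.23780944 0.131     ]
[0.57716284 0.23806851 0.131     ]
tick [383 109   7  16  61] [0.48169188 0.26430579 0.073     ] 0.09694533917802749 2.866800812615692
tick [361 119  11  16  74] [0.47845617 0.24487299 0.073     ] 0.09678816699932105 3.0705221859662313
tick [342 133  13  14  64] [0.47885225 0.22530603 0.073     ] 0.09698209448121946 3.272859083694779
tick [331 153  10   9  40] [0.48532805 0.20675411 0.073     ] 0.09495980273622417 3.4768830244437643
tick [316 170  15   9  66] [0.49174532 0.18819699 0.073     ] 0.09701382147039705 3.6806880483235376
tick [309 190  15   7  64] [0.50306911 0.17216005 0.073     ] 0.0975138602016095 3.8828089429263817
tick [307 210  15   5  60] [0.51737945 0.15917545 0.073     ] 0.09763932139364111 4.0811608336869964
```

View pics/w1c.png

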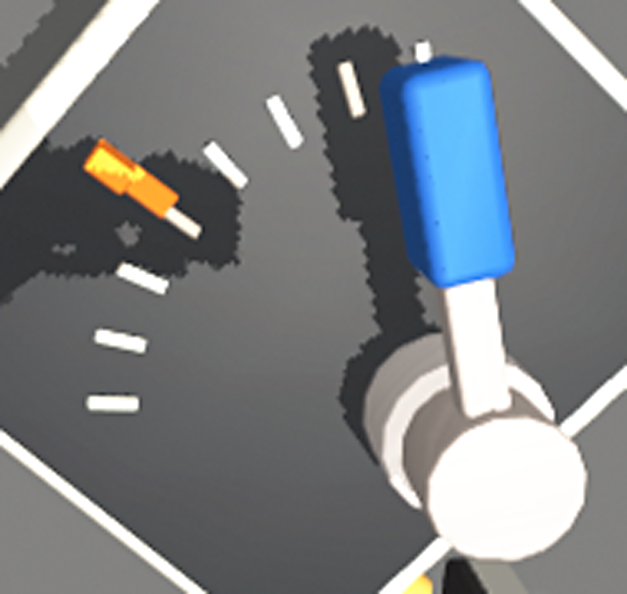

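Run:
```python
from h import *
from scipy.optimize import least_squares
c=load("w1")
T=np.array([[.48169,.26431],[.47846,.24487],[.47885,.22531],[.49175,.1882],[.50307,.17216],[.51738,.15918]])
s=least_squares(lambda x:np.hypot(*(T-x[:2]).T)-x[2],[.575,.238,.097]);h=s.x[:2];print(s.x,s.fun)
a=lambda p:np.arctan2(p[1]-h[1],p[0]-h[0])%(2*np.pi)
print([round(a(t),4) for t in T])
f=lambda u,v:(280+(u+.5)/3.3-.5,90+(v+.5)/3.3-.5)
for n,p,z in(("base",(152,191),.079),("top",(110,166),.092),("topcorner",(101,161),.092),("tick4out",(182,221),.0735)):
    q=ray(c,*f(*p),z);print(n,q,np.hypot(*(q[:2]-h)),a(q))
for n,p in(("gripOut",(435,70)),("gripIn",(480,270))):
    q=ray(c,*f(*p),.132);print(n,q,np.hypot(*(q[:2]-h)),a(q))
q=ray(c,*f(508,482),.131);print("hub",q)
```

```text
[0.57699114 0.23798447 0.09885071] [ 1.96111413e-05 -7.92785540e-05  1.05467887e-04 -1.36248310e-04
  1.30072439e-04 -3.96177190e-05]
[np.float64(2.8721), np.float64(3.0718), np.float64(3.27), np.float64(3.6702), np.float64(3.8691), np.float64(4.0648)]
base [0.47215883 0.20525917 0.079     ] 0.10982148421984049 3.444175143669803
top [0.45872982 0.20130932 0.092     ] 0.12381763150577918 3.4423074265180005
topcorner [0.45634366 0.20018112 0.092     ] 0.126431436500746 3.445240123304755
tick4out [0.48467553 0.20673777 0.0735    ] 0.09746039103286722 3.4679651987196003
gripOut [0.47880145 0.27402746 0.132     ] 0.10459594660903966 2.7897878391725
gripIn [0.522672   0.25983423 0.132     ] 0.05854896080848774 2.7591500047887845
hub [0.57310739 0.23897874 0.131     ]
```

```bash
python3 -m pendant '[[[0.3,4.5,0],[0,0,7],0],[[0.3,4.5,0],[0,0,7.5],0],[[0,0,-4],[0,0,0],0],[[0,0,-3],[0,0,0],0],[[0,0,0],[0,0,0],0]]'
python3 - <<'E'
from h import *
pose()
E
```

```text
clock: 2.78
position: [0.5043, 0.2642, 0.1695]
ee_rot: [0.829, 0.56, -0.004, 0.004]
ft_force: [0.5, -0.9, 0.9]
grip_width: 1.003
t 2.77 p [0.5043 0.2642 0.1695] jaw 68.1 z [-0.002 -0.012 -1.   ] F [ 0.5 -0.9  0.9] T [ 0.02 -0.03  0.03] w 1.003 j [ 0.16  0.41 -0.9   1.67  0.35  1.23  0.37]
```

```bash
python3 -m pendant '[[[-0.5,0.4,-2.5],[0.7,0,0],0],[[0,0,-2.3],[0,0,0],0],[[0,0,0],[0,0,0],0]]'
python3 -m pendant '[[[0,0,0],[0,0,0],140],[[0,0,0],[0,0,0],140],[[0,0,0],[0,0,0],140],[[0,0,0],[0,0,0],140]]' 20
python3 - <<'E'
from h import *
c=wrist();cv2.imwrite("pics/w2.png",c["pixels"][:,:,::-1])
E
```

```text
clock: 3.15
position: [0.5022, 0.2652, 0.124]
ee_rot: [0.831, 0.557, 0.001, 0.0]
ft_force: [-0.4, -0.1, -0.1]
grip_width: 0.999
clock: 3.65
position: [0.5044, 0.2652, 0.1283]
ee_rot: [0.831, 0.556, 0.003, 0.001]
ft_force: [-0.5, 0.3, -0.7]
grip_width: 0.453
t 3.65 p [0.5044 0.2652 0.1283] jaw 67.57 z [ 0.006  0.001 -1.   ] F [-0.5  0.3 -0.7] T [-0.02  0.01  0.  ] w 0.453 j [ 0.15  0.45 -0.88  1.72  0.38  1.14  0.34]
```

View pics/w2.png

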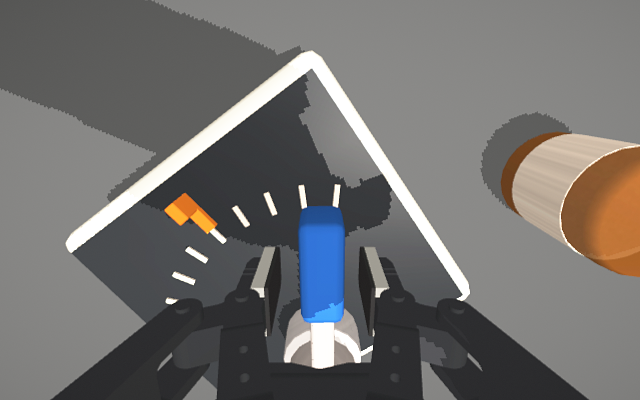

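The lever is centred between the pads, but the tool drifted up slightly. I'll correct that and close.

```bash
python3 -m pendant '[[[-0.4,0.2,-0.7],[0,0.3,0.5],150],[[0,0,-0.2],[0,0,0],200],[[0,0,-0.1],[0,0,0],255],[[0,0,0],[0,0,0],255],[[0,0,0],[0,0,0],255]]' 30
python3 - <<'E'
from h import *
pose()
E
```

```text
clock: 4.32
position: [0.5001, 0.2681, 0.1189]
ee_rot: [0.828, 0.56, 0.001, -0.0]
ft_force: [-0.2, -0.0, 1.1]
grip_width: 0.228
t 4.33 p [0.5001 0.2681 0.1189] jaw 68.12 z [ 0.001  0.001 -1.   ] F [-0.2 -0.   1.1] T [-0.16  0.15 -0.14] w 0.228 j [ 0.14  0.46 -0.88  1.73  0.39  1.13  0.34]
```

```bash
python3 -m pendant '[[[-0.29,-0.87,0],[0,0,6.5],255],[[-0.19,-0.9,0],[0,0,6.5],255],[[-0.09,-0.91,0],[0,0,6.5],255],[[0,-0.92,0],[0,0,6.5],255]]'
python3 - <<'E'
from h import *
o=pose();d=o["position"][:2]-[.5755,.238];print(np.hypot(*d),np.degrees(np.arctan2(d[1],d[0]))%360)
E
```

```text
clock: 4.82
position: [0.4945, 0.2312, 0.1189]
ee_rot: [0.676, 0.737, 0.001, -0.0]
ft_force: [3.1, 0.9, 0.3]
grip_width: 0.231
t 4.83 p [0.4945 0.2312 0.1189] jaw 94.87 z [ 0.001  0.001 -1.   ] F [3.1 0.9 0.3] T [ 0.02 -0.52 -0.19] w 0.231 j [ 0.29  0.45 -0.98  1.78  0.41  1.13  0.83]
0.08126950446724174 184.77054779139095
```

```bash
python3 -m pendant '[[[0.1,-0.77,0],[0,0,5.5],255],[[0.18,-0.76,0],[0,0,5.5],255],[[0,0,0],[0,0,0],255]]'
python3 - <<'E'
from h import *
from workcell import manip
c=wrist();np.savez("/tmp/w3.npz",**c);d=c
o=manip.get_obs();d=o["position"][:2]-[.5755,.238];print(np.hypot(*d),np.degrees(np.arctan2(d[1],d[0]))%360)
cv2.imwrite("pics/w3.png",c["pixels"][:,:,::-1])
E
```

```text
clock: 5.2
position: [0.4976, 0.2152, 0.1189]
ee_rot: [0.6, 0.8, 0.001, -0.0]
ft_force: [-0.9, 0.3, 2.5]
grip_width: 0.229
t 5.2 p [0.4976 0.2152 0.1189] jaw 106.26 z [ 0.001  0.002 -1.   ] F [-0.9  0.3  2.5] T [-0.3   0.13  0.07] w 0.229 j [ 0.35  0.46 -1.02  1.79  0.43  1.13  1.05]
0.08117470345277591 196.23130317827108
```

View pics/w3.png

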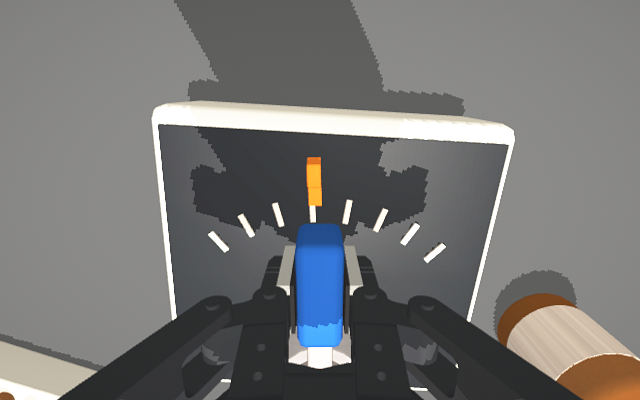

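```bash
python3 - <<'E'
from h import *
c=load("w3");im=c["pixels"];hsv=cv2.cvtColor(im,cv2.COLOR_RGB2HSV);H,S,V=[hsv[...,i].astype(int) for i in range(3)]
m=(H>5)&(H<25)&(S>150);m[:,360:]=0;m[:,270:]&=True;m[:,:270]=0;m[230:]=0
P=cloud(c)
for v in range(155,208,4):
    xs=np.nonzero(m[v])[0]
    if len(xs): print(v,xs.min(),xs.max(),np.median(P[v,xs,2]).round(3))
mb=(H>100)&(H<130)&(S>150);
for v in range(226,325,12):
    xs=np.nonzero(mb[v,:450])[0]
    if len(xs): print("b",v,xs.min(),xs.max(),np.median(P[v,xs,2]).round(3))
h=np.array([.5755,.238]);tcp=np.array([.4976,.2152])
A=lambda q:np.degrees(np.arctan2(q[1]-h[1],q[0]-h[0]))%360
for n,u,v,z in(("top",314,158.5,.092),("vane in",315,188,.078),("base",315,200,.078),("gripOutTop",320,246,.132),("gripmid",320,300,.132)):
    q=ray(c,u,v,z);print(n,q.round(4),np.hypot(*(q[:2]-h)).round(4),A(q).round(2))
T=[]
k=((S<60)&(V>170)&(P[...,2]>.068)&(P[...,2]<.079)).astype(np.uint8);k[:195]=0;k[265:]=0;k[:,:200]=0;k[:,450:]=0
n,l,s,ce=cv2.connectedComponentsWithStats(k)
for i in range(1,n):
  if 30<s[i,4]<300: T.append(ray(c,*ce[i],.073)[:2]);print(s[i],A(T[-1]))
from scipy.optimize import least_squares
T=np.array(T);r=least_squares(lambda x:np.hypot(*(T-x[:2]).T)-x[2],[.575,.238,.097]);print(r.x,abs(r.fun).max())
E
python3 -c "
import cv2;i=cv2.imread('pics/w3.png')[140:350,240:400];cv2.imwrite('pics/w3c.png',cv2.resize(i,None,fx=2.8,fy=2.8,interpolation=2))"
```

```text
159 307 320 0.08
163 307 320 0.09
167 306 320 0.092
171 306 320 0.092
175 306 320 0.092
179 307 320 0.092
183 307 320 0.092
187 308 321 0.092
191 308 321 0.078
195 308 321 0.078
199 308 321 0.078
203 308 321 0.078
b 226 300 338 0.111
b 238 297 341 0.124
b 250 296 343 0.131
b 262 295 343 0.132
b 274 296 343 0.132
b 286 296 342 0.132
b 298 297 342 0.132
b 310 297 342 0.132
b 322 297 342 0.132
top [0.4513 0.1986 0.092 ] 0.1303 197.59
vane in [0.4694 0.2042 0.078 ] 0.1114 197.69
base [0.4759 0.206  0.078 ] 0.1046 197.8
gripOutTop [0.4756 0.2086 0.132 ] 0.1041 196.42
gripmid [0.4991 0.2154 0.132 ] 0.0796 196.46
[342 200  11  24 143] 187.24505725136197
[272 202  12  25 149] 210.57815568193442
[310 206   6  17  93] 198.89274629095218
[373 208  15  25 146] 175.6293351614499
[238 214  17  24 151] 222.23832850090955
[400 223  20  23 161] 163.92594652981546
[208 231  21  22 158] 233.84530972043672
[424 243  22  20 154] 152.292034421863
[0.58100356 0.23913536 0.10208489] 0.001685144088068788
```

View pics/w3c.png

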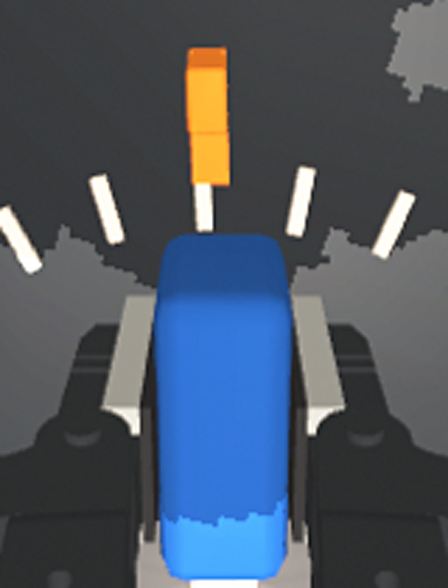

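```bash
python3 -m pendant '[[[0.05,-0.18,0],[0,0,1.3],255],[[0,0,0],[0,0,0],255]]'
python3 - <<'E'
from h import *
from workcell import manip
c=wrist()
o=manip.get_obs();h=np.array([.5755,.238]);d=o["position"][:2]-h;print(np.hypot(*d),np.degrees(np.arctan2(d[1],d[0]))%360)
cv2.imwrite("pics/w4.png",c["pixels"][:,:,::-1])
im=c["pixels"];hsv=cv2.cvtColor(im,cv2.COLOR_RGB2HSV);H,S,V=[hsv[...,i].astype(int) for i in range(3)]
P=cloud(c);A=lambda q:np.degrees(np.arctan2(q[...,1]-h[1],q[...,0]-h[0]))%360
m=(H>5)&(H<25)&(S>150);m[:,:270]=0;m[:,360:]=0;m[:140]=0;m[230:]=0
mb=(H>100)&(H<130)&(S>150);mb[:,450:]=0
for n,mm,z in(("flag",m,.092),("grip",mb,.132)):
  r=[]
  for v in range(150,330,3):
    xs=np.nonzero(mm[v])[0]
    if len(xs)>5 and abs(np.median(P[v,xs,2])-z)<.003: r.append(A(ray(c,(xs.min()+xs.max())/2,v,z)))
  print(n,len(r),np.mean(r),np.std(r))
E
```

```text
clock: 5.5
position: [0.4981, 0.2136, 0.1189]
ee_rot: [0.591, 0.806, 0.001, -0.0]
ft_force: [0.1, -1.7, 3.7]
grip_width: 0.234
t 5.5 p [0.4981 0.2136 0.1189] jaw 107.51 z [ 0.001  0.002 -1.   ] F [ 0.1 -1.7  3.7] T [-0.39  0.25  0.01] w 0.234 j [ 0.36  0.46 -1.02  1.79  0.43  1.13  1.07]
0.08116087805604905 197.49405555577218
flag 8 197.8292778050747 0.058525687568157056
grip 28 197.85489173667196 0.06328522089263004
```

Grip and flag agree to within 0.03°. I'll release, rise and check.

```bash
python3 -m pendant '[[[0,0,0],[0,0,0],60],[[0,0,0],[0,0,0],0],[[0,0,0],[0,0,0],0],[[0,0,3],[0,0,0],0],[[0,0,5],[0,0,0],0],[[0,0,4],[0,0,0],0],[[-2,0,0],[0,0,0],0]]'
python3 - <<'E'
from h import *
from workcell import manip
c=wrist();np.savez("/tmp/w5.npz",**c);cv2.imwrite("pics/w5.png",c["pixels"][:,:,::-1])
t=manip.camera("top");np.savez("/tmp/top5.npz",**t)
for n,c in(("wrist",c),("top",t)):
  im=c["pixels"];hsv=cv2.cvtColor(im,cv2.COLOR_RGB2HSV);H,S,V=[hsv[...,i].astype(int) for i in range(3)];P=cloud(c)
  h=np.array([.5755,.238])
  for nm,mm,z in(("flag",(H>5)&(H<25)&(S>150),.092),("grip",(H>100)&(H<130)&(S>150),.132)):
    p=P[mm&(abs(P[...,2]-z)<.004)];p=p[np.hypot(*(p[:,:2]-h).T)<.14]
    if len(p): r=cv2.minAreaRect(p[:,:2].astype(np.float32));d=p[:,:2].mean(0)-h;print(n,nm,len(p),d+h,np.degrees(np.arctan2(d[1],d[0]))%360,r)
E
```

```text
clock: 6.42
position: [0.4772, 0.2138, 0.2411]
ee_rot: [0.592, 0.806, 0.001, -0.001]
ft_force: [-1.1, 0.5, -0.2]
grip_width: 0.997
t 6.42 p [0.4772 0.2138 0.2411] jaw 107.47 z [-0.001  0.003 -1.   ] F [-1.1  0.5 -0.2] T [ 0.03  0.03 -0.05] w 0.997 j [ 0.47  0.28 -1.13  1.7   0.26  1.33  1.17]
wrist flag 47 [0.45647795 0.20051494] 197.48141276124946 ((0.4591348171234131, 0.2010003626346588), (0.011465874500572681, 0.0060689798556268215), 17.003326416015625)
wrist grip 1377 [0.49809073 0.21339152] 197.63550966014668 ((0.4995749592781067, 0.2136518359184265), (0.04824713245034218, 0.019247768446803093), 17.649394989013672)
top flag 12 [0.46033405 0.2010963 ] 197.7675011102941 ((0.4606288969516754, 0.20130372047424316), (0.010938347317278385, 0.005516168661415577), 6.003814220428467)
```

View pics/w5.png

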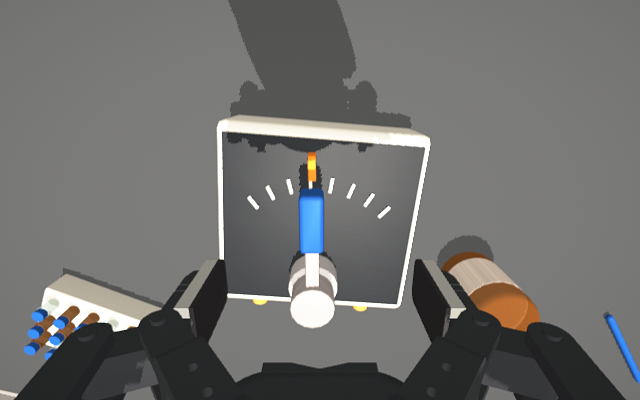

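Lever and flag agree, and the flag hasn't moved. Next I'll go to the valve with the jaw turning to about -35°.

```bash
python3 -m pendant '[[[0.2,-3,0],[0,0,-10.4],0],[[0.2,-3,0],[0,0,-10.4],0],[[0.2,-3,0],[0,0,-10.4],0],[[0.2,-3,0],[0,0,-10.4],0],[[0.2,-3,0],[0,0,-10.4],0],[[0.2,-3,0],[0,0,-10.4],0],[[0.2,-3,0],[0,0,-10.4],0]]'
python3 -m pendant '[[[0.2,-3,0],[0,0,-10.4],0],[[0.2,-3,0],[0,0,-10.4],0],[[0.2,-3,0],[0,0,-10.4],0],[[0.2,-3,0],[0,0,-10.4],0],[[0.2,-3,0],[0,0,-10.4],0],[[0.2,-3,0],[0,0,-10],0],[[0,0,0],[0,0,0],0]]'
python3 - <<'E'
from h import *
c=wrist();np.savez("/tmp/w6.npz",**c);cv2.imwrite("pics/w6.png",c["pixels"][:,:,::-1])
E
```

```text
clock: 7.4
position: [0.4893, -0.0032, 0.2359]
ee_rot: [0.959, 0.282, -0.001, -0.003]
ft_force: [0.6, 0.4, -0.1]
grip_width: 1.001
clock: 8.28
position: [0.501, -0.1952, 0.2307]
ee_rot: [0.962, -0.273, -0.003, -0.002]
ft_force: [-0.6, -0.1, -0.8]
grip_width: 0.999
t 8.28 p [ 0.501  -0.1952  0.2307] jaw -31.64 z [-0.005  0.007 -1.   ] F [-0.6 -0.1 -0.8] T [0.05 0.01 0.06] w 0.999 j [ 0.84  0.21 -0.62  1.69  0.12  1.29 -0.36]
```

View pics/w6.png

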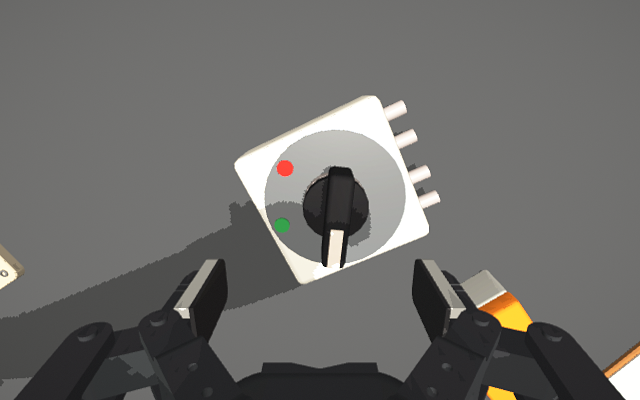

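The selector bar runs from (341,170) to (334,265), with the green dot at (282,226) and the red at (285,168).

Run:
```python
from h import *
from scipy.optimize import least_squares
c=load("w6");im=c["pixels"];hsv=cv2.cvtColor(im,cv2.COLOR_RGB2HSV);H,S,V=[hsv[...,i].astype(int) for i in range(3)];P=cloud(c)
k=abs(P[...,2]-.121)<.006;k[:150]=0;k[285:]=0;k[:,:280]=0;k[:,390:]=0
p=P[k][:,:2];print(len(p),cv2.minAreaRect(p.astype(np.float32)),p.mean(0))
W=[]
for n,m in(("g",(H>45)&(H<85)&(S>120)),("r",((H<8)|(H>172))&(S>140))):
    m[:150]=0;m[240:]=0;m[:,:260]=0;m[:,310:]=0;y,x=np.nonzero(m);q=ray(c,x.mean(),y.mean(),.061)[:2];W.append(q);print(n,len(x),q)
# plate ellipse: grey on .06
k=(abs(P[...,2]-.061)<.006)&(V<200)&(V>110)&(S<40);k[:120]=0;k[280:]=0;k[:,:250]=0;k[:,420:]=0
ct=np.argwhere(k)[:,::-1];hull=cv2.convexHull(ct.astype(np.int32));(u,v),ax,an=cv2.fitEllipse(hull);print("plate",ray(c,u,v,.061),ax)
```

```text
2345 ((0.5037437081336975, -0.21793141961097717), (0.07893425226211548, 0.0201090220361948), 53.52348327636719) [ 0.50487698 -0.21573573]
g 167 [ 0.44524218 -0.21308189]
r 206 [ 0.47975298 -0.1667476 ]
plate [ 0.50103508 -0.21707783  0.061     ] (135.36915588378906, 149.76190185546875)
```

```bash
python3 -m pendant '[[[0.2,-2.2,-2],[-0.4,-0.3,-4.9],0],[[0,0,-4],[0,0,0],0],[[0,0,0],[0,0,0],0]]'
python3 - <<'E'
from h import *
pose()
E
```

```text
clock: 8.7
position: [0.5041, -0.213, 0.1692]
ee_rot: [0.951, -0.308, 0.0, -0.0]
ft_force: [-0.4, -0.2, 0.3]
grip_width: 0.999
t 8.7 p [ 0.5041 -0.213   0.1692] jaw -35.86 z [ 0.     0.001 -1.   ] F [-0.4 -0.2  0.3] T [ 0.01 -0.01  0.03] w 0.999 j [ 0.83  0.28 -0.6   1.74  0.17  1.17 -0.44]
```

```bash
python3 -m pendant '[[[-0.1,-0.45,-2.5],[0,0,-0.6],0],[[0,0,-2.5],[0,0,0],100],[[0,0,-0.5],[0,0,0],130],[[0,0,0],[0,0,0],130],[[0,0,0],[0,0,0],130]]'
python3 - <<'E'
from h import *
c=wrist();cv2.imwrite("pics/w7.png",c["pixels"][:,:,::-1])
E
```

```text
clock: 9.32
position: [0.5076, -0.2157, 0.1207]
ee_rot: [0.951, -0.309, 0.004, -0.0]
ft_force: [-1.0, 0.1, -0.1]
grip_width: 0.492
t 9.32 p [ 0.5076 -0.2157  0.1207] jaw -35.96 z [ 0.008 -0.002 -1.   ] F [-1.   0.1 -0.1] T [ 0.08 -0.    0.02] w 0.492 j [ 0.82  0.33 -0.59  1.79  0.21  1.07 -0.47]
```

View pics/w7.png

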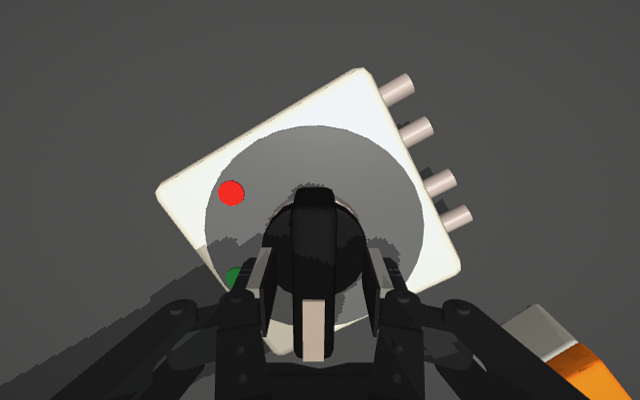

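```bash
python3 -m pendant '[[[-0.45,-0.2,-1],[0,0.5,-0.5],150],[[0,0,-0.2],[0,0,0],160],[[0,0,0],[0,0,0],160]]'
python3 - <<'E'
from h import *
pose()
E
```

```text
clock: 9.75
position: [0.5031, -0.2182, 0.1088]
ee_rot: [0.95, -0.313, 0.0, 0.002]
ft_force: [-0.6, -0.3, 0.2]
grip_width: 0.374
t 9.75 p [ 0.5031 -0.2182  0.1088] jaw -36.52 z [-0.001 -0.003 -1.   ] F [-0.6 -0.3  0.2] T [-0.01  0.04  0.01] w 0.374 j [ 0.82  0.35 -0.58  1.8   0.22  1.06 -0.48]
```

```bash
python3 -m pendant '[[[0,0,0],[0,0,0],255],[[0,0,0],[0,0,0],255],[[0,0,0],[0,0,0],255],[[0,0,0],[0,0,0],255]]' 60
python3 - <<'E'
from h import *
pose()
E
```

```text
clock: 10.25
position: [0.5027, -0.218, 0.109]
ee_rot: [0.95, -0.313, -0.0, 0.002]
ft_force: [-1.1, 0.4, 1.4]
grip_width: 0.227
t 10.25 p [ 0.5027 -0.218   0.109 ] jaw -36.51 z [-0.002 -0.003 -1.   ] F [-1.1  0.4  1.4] T [0.02 0.07 0.05] w 0.227 j [ 0.82  0.35 -0.58  1.8   0.22  1.06 -0.48]
```

Firm on the bar, so I'll turn clockwise in steps.

```bash
python3 -m pendant '[[[0,0,0],[0,0,-8],255],[[0,0,0],[0,0,-8],255],[[0,0,0],[0,0,-8],255],[[0,0,0],[0,0,-8],255]]'
python3 - <<'E'
from h import *
pose()
E
```

```text
clock: 10.75
position: [0.5029, -0.2183, 0.109]
ee_rot: [0.822, -0.569, -0.0, 0.002]
ft_force: [0.5, -0.4, -2.6]
grip_width: 0.221
t 10.75 p [ 0.5029 -0.2183  0.109 ] jaw -69.33 z [-0.003 -0.002 -1.   ] F [ 0.5 -0.4 -2.6] T [-0.08 -0.16  0.14] w 0.221 j [ 0.74  0.33 -0.49  1.8   0.18  1.05 -1.02]
```

Past the crest (32.8°). I'll do the remaining 27°.

```bash
python3 -m pendant '[[[0,0,0],[0,0,-9],255],[[0,0,0],[0,0,-9],255],[[0,0,0],[0,0,-8.5],255],[[0,0,0],[0,0,0],255]]'
python3 - <<'E'
from h import *
c=wrist();cv2.imwrite("pics/w8.png",c["pixels"][:,:,::-1])
E
```

```text
clock: 11.25
position: [0.503, -0.2187, 0.109]
ee_rot: [-0.665, 0.747, 0.001, -0.002]
ft_force: [-0.5, 0.8, 0.5]
grip_width: 0.225
t 11.25 p [ 0.503  -0.2187  0.109 ] jaw -96.68 z [-0.004 -0.002 -1.   ] F [-0.5  0.8  0.5] T [-0.07  0.11 -0.05] w 0.225 j [ 0.68  0.32 -0.42  1.8   0.15  1.05 -1.48]
```

View pics/w8.png

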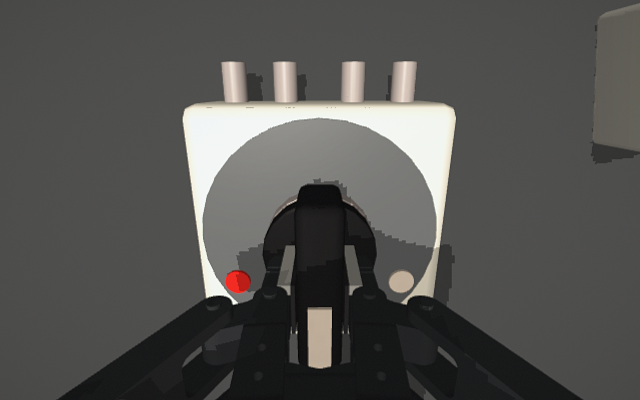

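The bar sits midway between the red dot (238,282) and the white dot (401,282), so it points at green. I'll release and rise.

```bash
python3 -m pendant '[[[0,0,0],[0,0,0],60],[[0,0,0],[0,0,0],0],[[0,0,0],[0,0,0],0],[[0,0,3],[0,0,0],0],[[0,0,5],[0,0,0],0],[[0,0,5],[0,0,0],0],[[3,0,2],[0,0,0],0],[[3,0,2],[0,0,0],0],[[0,0,0],[0,0,0],0]]'
python3 - <<'E'
from h import *
from workcell import manip
c=wrist();cv2.imwrite("pics/w9.png",c["pixels"][:,:,::-1])
P=cloud(c);k=abs(P[...,2]-.121)<.006;h=np.array([.503,-.2175]);k&=np.hypot(P[...,0]-h[0],P[...,1]-h[1])<.05
print(cv2.minAreaRect(P[k][:,:2].astype(np.float32)))
t=manip.camera("top");cv2.imwrite("pics/t9.png",t["pixels"][:,:,::-1])
s=manip.camera("scene");cv2.imwrite("pics/s9.png",s["pixels"][:,:,::-1])
h=np.array([.5755,.238])
for n,c in(("top",t),("scene",s)):
  im=c["pixels"];hsv=cv2.cvtColor(im,cv2.COLOR_RGB2HSV);H,S,V=[hsv[...,i].astype(int) for i in range(3)];P=cloud(c)
  for nm,mm,z in(("flag",(H>5)&(H<25)&(S>120),.092),("grip",(H>100)&(H<130)&(S>120),.132)):
    p=P[mm&(abs(P[...,2]-z)<.006)];p=p[np.hypot(*(p[:,:2]-h).T)<.14]
    if len(p): d=p[:,:2].mean(0)-h;print(n,nm,len(p),np.hypot(*d),np.degrees(np.arctan2(d[1],d[0]))%360)
E
```

```text
clock: 12.42
position: [0.5635, -0.2184, 0.285]
ee_rot: [-0.668, 0.744, 0.0, -0.001]
ft_force: [0.4, -0.6, -0.3]
grip_width: 1.0
t 12.43 p [ 0.5635 -0.2184  0.285 ] jaw -96.11 z [-0.002 -0.001 -1.   ] F [ 0.4 -0.6 -0.3] T [ 0.01  0.03 -0.04] w 1.0 j [ 0.64  0.3  -0.44  1.44  0.13  1.43 -1.48]
((0.5044239163398743, -0.2191147357225418), (0.01991179771721363, 0.07835462689399719), 83.69911193847656)
top flag 14 0.12101936640753093 197.99806637795785
top grip 136 0.07967105912988298 197.94288956427198
scene grip 110 0.07412467773741793 197.40776327537142
```

View pics/w9.png

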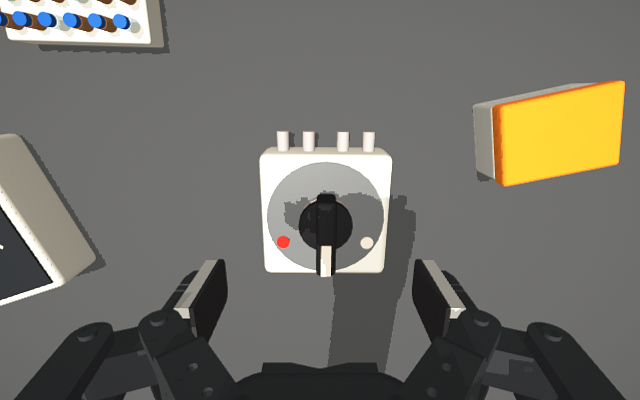

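View pics/t9.png

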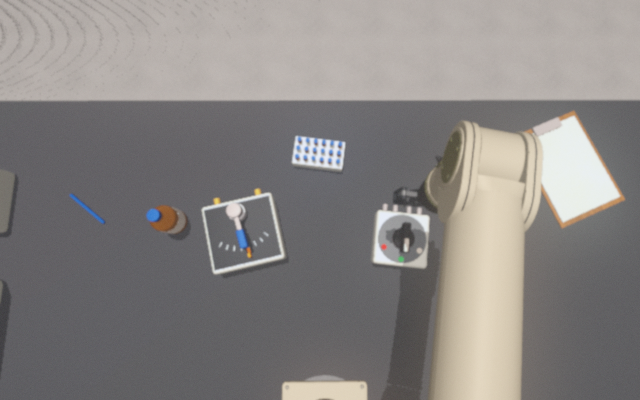

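The selector is at 173.7°, on the green dot. The top view puts the lever at 197.94° and the flag at 198.0°, and the loose items are where they were.

```bash
python3 -c "
from workcell import manip
print(manip.hand_in())"
```

```text
the job is handed in; nothing more can be done
None
```

I swung the blue lever to the orange flag, then turned the selector clockwise by one click from white to green. The job was handed in at about 12.6 s on the robot's clock, with the gripper open and clear of everything.

- **Lever and flag:** the last top view put the lever at 197.9° and the flag at 198.0° about the hinge. After release, the wrist view gave 197.6° and 197.5°. The flag's angle matched its starting reading within measurement error (about 0.5°).
- **Selector:** it turned 60° and rests at 173.7°, midway between the red and white dots, so it points at green. My two fixes on the green dot gave about 174.9° and 175.7°, so they differ from the bar by 1–2°, which is within the camera calibration error.
- **Bottle, vial tray and tip box:** I compared them by eye only. The bottle and tray look unmoved in the top view. The arm hid the tip box there, but the wrist view showed it standing, and I moved nothing near it.
- **Forces:** wrist force readings at the end of each move stayed under 5 N.
- **Disagreement:** my hinge position estimates differed by 2–5 mm between views. I therefore set the lever by comparing it with the flag in the same picture.

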